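Sort inspected sofa feet into the pass and reject nests

TASK

Two of the dark wooden sofa feet on the upholsterer's bench have been inspected: the one with the round yellow tag passed, the one with the long yellow strip is a reject. Lay the passed foot in the pass nest, the tray whose tab bears the round yellow mark, and the reject in the tray whose tab bears the yellow strip; each must lie flat on its nest's floor, inside the rim, with its tag upward.

Things in the scene. Friction and masses are not known exactly. Their poses are not given: they have to be found in the camera images.
- foot_round_mid (a point): Sofa foot, passed: dark wooden block 108 mm long (x, with a steel plate on its +x end), 45 mm wide (y), 60 mm high (z), 0.14 to 0.28 kg, lying on the table, a round yellow tag of 39 mm diameter on its upper face. The point is its centre, 30 mm above its underside; z up. Grasp across the 45 mm width. A like foot without a tag is not part of the job.
- foot_strip_mid (a point): Sofa foot, reject: dark wooden block 108 mm long (x, with a steel plate on its +x end), 45 mm wide (y), 60 mm high (z), 0.14 to 0.28 kg, lying on the table, a yellow strip 90 mm long and 12 mm wide, lengthwise, on its upper face. The point is its centre, 30 mm above its underside; z up. Grasp across the 45 mm width. A like foot without a tag is not part of the job.
- nest_round: Pass nest: tray (grey floor, wooden rim) fixed to the table, on either side; inside 144 (x) by 84 mm (y), outside 156 by 96, floor 5 mm thick, rim 8 mm above the floor. A dark tab (50 mm long, 10 mm high) on its +x end bears a round yellow mark of 39 mm diameter. Origin: centre of the tray's underside, on the table; z up. A foot lying in it has its centre 35 mm above the table.
- nest_strip: Reject nest: tray (grey floor, wooden rim) fixed to the table, on either side; inside 144 (x) by 84 mm (y), outside 156 by 96, floor 5 mm thick, rim 8 mm above the floor. A dark tab (50 mm long, 10 mm high) on its +x end bears a yellow strip 88 mm long and 12 mm wide, across the tab. Origin: centre of the tray's underside, on the table; z up. A foot lying in it has its centre 35 mm above the table.
Mind the look-alikes: they are no part of the job. Leave any pink look-alike of the nest_round alone. What is shaped like the part that bears foot_round_mid but green is not meant.

How it is judged (in metres and radians):
At the end, for the whole second after the job is handed in: Each tagged foot lies in the nest with its own mark, either way round: its centre within 20 mm of the nest's centre along the nest and 21 mm across it, 30 to 40 mm above the nest's underside (on its floor, not on the rim), tag upward and within 10 degrees of level (x of foot_round_mid in the frame of nest_round between -0.02 and 0.02 m and y of foot_round_mid in the frame of nest_round between -0.021 and 0.021 m and z of foot_round_mid in the frame of nest_round between 0.03 and 0.04 m and angle between each of foot_round_mid, foot_strip_mid's own z axis and vertical below 0.1745 rad and x of foot_strip_mid in the frame of nest_strip between -0.02 and 0.02 m and y of foot_strip_mid in the frame of nest_strip between -0.021 and 0.021 m and z of foot_strip_mid in the frame of nest_strip between 0.03 and 0.04 m); the robot touches nothing.
It also fails if it takes over 54 s, if anything falls off the work surface, if the arm or the gripper's body presses on something with over 40 N, if the wrist force passes 120 N, or if a joint passes its speed limit or range.

ROBOT

A 6-joint arm with a two-finger parallel gripper is mounted at the origin on the work surface. World frame = base frame: x ahead of the robot, y to its left, z up, the work surface at z = 0. Lengths are in m, angles in degrees, forces in N, time in s.
With the tool pointing down it reaches from about 0.35 to 0.875 m from the base axis. Payload 4.2 kg.
Tool frame: the origin (TCP) lies on the centre line of the jaws, within the pads' length; the fingertips stand 11 mm ahead of it and the grasp point (between the pads) lies 8 mm behind it; y points along the fingers, z is the direction in which the jaws open and shut, and the axes are right-handed (so a half turn about y gives the same grasp; the last joint's range is limited). The gripper opens to 87 mm and grips with 3 to 60 N. Pads are 19 mm wide; open, the fingers measure 117 mm over their backs; the gripper's body (75 mm by 190 mm) begins 51 mm behind the grasp point.
Start: joints at [91.536, 22.042, 0.453, 0, -68.411, -14.817], TCP at [0.144, 0.608, 0.234] pointing down, gripper open.
Joint ranges: [-179.83, 179.83], [-69.29, 118.12], [-61.27, 80.66], [-181.25, 117.63], [-171.15, -9.14], [-177.46, 177.46]. Speed limits (degrees/s): [159.86, 159.86, 180, 180, 180, 180].

INTERFACE

Orientations are given as a 3x3 rotation matrix whose columns are the frame's x, y, z axes.
In Python, from station import r, optics gives the robot as it stands. The module is installed in compiled form; this text tells all that it offers.
- The arm moves only by the tool step_arm, never from a script. Its argument "moves" is a list that holds one entry, the list of rows, each a list of 7 numbers: the turn, a rotation vector about the tool's x, y, z in rad, then the shift along the tool's x, y, z in cm, then the opening in per cent of the stroke, from 0 (shut) to 100 (fully open). A call has exactly 5 rows; each row is the pose to reach, as a shift and turn from the pose commanded when the call began, along the tool's axes at that moment; what a row does not reach only later rows make up. A row lasts 1/12 s, in which the tool goes at most 41.7 mm and 7.16 degrees, less where a joint would pass 70% of its speed; a pose out of reach is approached as far as the arm can. A call with a gripper value outside its range is refused whole. The fingers move at their own pace and stop on an object; the grip force is fixed at half the most. Time passes only in rows, so rows that repeat a pose let the fingers close, or fill a call up. It gives the time, the measured TCP pose, the force and the opening at its end, in the units of the state.
- r.sense(): the state, without advancing time (a new reading comes with each control period).
- optics.capture(name): name is "side" or "top"; returns a dict with "image" (384x512x3 uint8, red, green, blue), "fov_y" (degrees; the focal length in pixels is half the picture's height over the tangent of half this angle, whatever the lens; pixels are square), "cx", "cy" (the principal point, pixels), "cam_to_world" (4x4, takes a point from camera to world coordinates). Camera axes: x right, y down, z forward; pixel columns grow to the right and rows downward; lengths in m; the calibration is good to about 2 mm. A picture is of the moment at which its call begins. There is no depth.
- r.finish_job(): hands the job in, once; it reports no verdict.
The state is a dict: "time_s": time; "joints": joint angles; "joint_velocities": joint speeds; "effort": joint torques, N m; "tcp_pos": TCP position; "ee_rot": TCP orientation; "wrist_force": force on the tool from outside, world axes, zero at the start; "moment": the same for the moment, N m; "gripper_width": opening from 0.0 (shut) to 1.0 (fully open).
Only numpy, scipy, OpenCV 4.12 (cv2) and the standard library are available. Lean on these libraries where they do the work, as an engineer would, in place of code of your own. Each camera call takes 0.05 s, during which the arm holds its last target.

## Working session

There is one attempt and no reset: what is moved stays moved. The work goes in short steps, Python scripts to look and compute and a tool call to move; the robot and the scene stay as the last step left them, time stands still between calls to the robot, and variables do not carry over. Pictures are saved under pics/ and viewed, and the job is handed in when it is done.

Besides the shell and the picture viewer there is one more tool, called after "Call:" as name(argument=value, ...) on one line, values as JSON. step_arm: Moves the arm, as the interface text tells. Its arguments: {"type":"object","properties":{"moves":{"type":"array"}},"required":["moves"]}

```bash
mkdir -p pics
cat > cap.py <<'E'
import cv2,pickle
from station import r,optics
def cap(n,f):
    c=optics.capture(n); cv2.imwrite(f'pics/{f}.png',c['image'][:,:,::-1]); pickle.dump(c,open(f'pics/{f}.pkl','wb')); return c
E
python3 - <<'E'
from cap import *
for n in('top','side'):
    c=cap(n,n+'0'); print(n,c['fov_y'],c['cx'],c['cy'],c['cam_to_world'].round(3).tolist())
print(r.sense())
E
```

```text
top 50.008322381824556 256.04802535385784 190.37026432175628 [[0.008, -0.998, 0.056, 0.32], [-1.0, -0.009, -0.009, 0.007], [0.01, -0.056, -0.998, 1.248], [0.0, 0.0, 0.0, 1.0]]
side 47.36849889473673 257.77963737726634 193.2896015639962 [[0.679, -0.477, 0.557, -0.275], [-0.734, -0.427, 0.528, -0.62], [-0.014, -0.768, -0.641, 0.83], [0.0, 0.0, 0.0, 1.0]]
{'time_s': 0.1, 'joints': array([ 9.15372997e+01,  2.20868793e+01,  3.88286404e-01, -2.45834763e-02,
       -6.84109095e+01, -1.48153360e+01]), 'joint_velocities': array([ 0.06362067, -0.16893813,  0.19943915,  0.07805781,  0.06728057,
        0.15382257]), 'effort': array([-1.08557433e-04, -3.91687310e+01,  1.87937003e+01,  4.23202872e+00,
        1.34404883e-02, -7.53416180e-05]), 'tcp_pos': array([0.1434279 , 0.60779776, 0.23256998]), 'ee_rot': array([[-9.73230647e-01, -3.47547113e-04, -2.29830343e-01],
       [ 2.29830583e-01, -1.92116023e-03, -9.73228756e-01],
       [-1.03298070e-04, -9.99998094e-01,  1.94960897e-03]]), 'wrist_force': array([ 0.28034881, -0.17315728, -0.49363427]), 'moment': array([ 0.02693668, -0.03536228, -0.04137238]), 'gripper_width': 0.9980497170254833}
```

```bash
python3 -c "
import cv2
for n in('top0','side0'):
    cv2.imwrite(f'pics/{n}b.png',cv2.resize(cv2.imread(f'pics/{n}.png'),(800,600),interpolation=cv2.INTER_CUBIC))"
```

```text
(no output)
```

View pics/top0b.png

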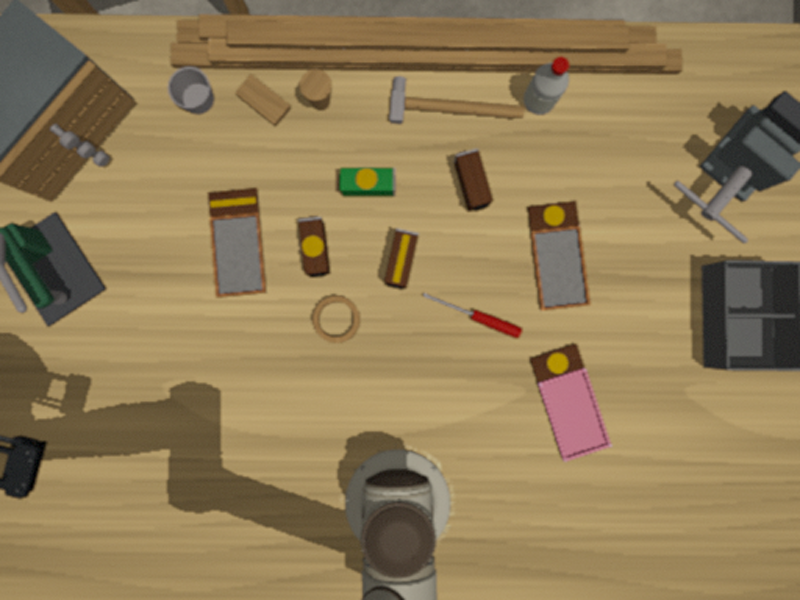

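View pics/side0b.png

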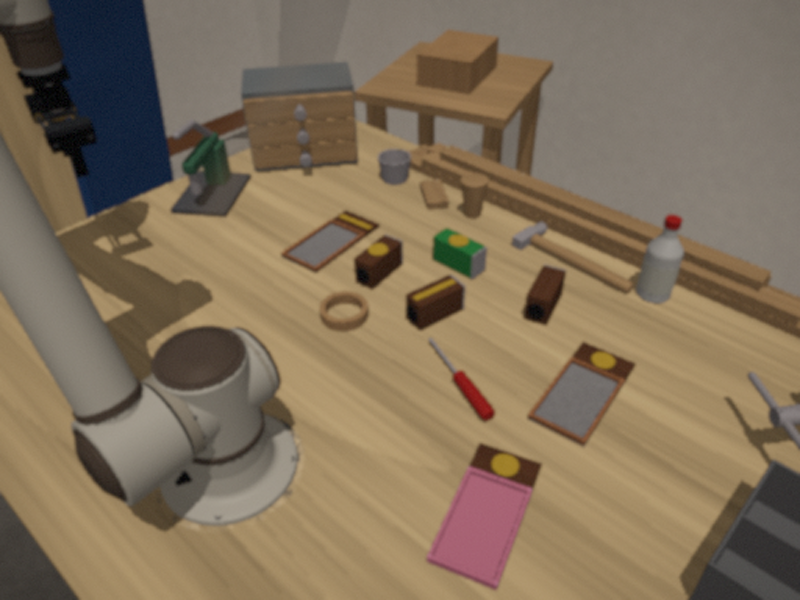

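Top view, pixels in the 800x600 picture:
- **Feet:** brown with round tag (313,246), brown with strip (401,258), untagged brown (473,180), green with round tag (366,181).
- **Trays:** grey with strip tab (238,245), grey with round tab (560,257), pink with round tab (570,405).

The dark wooden tagged feet and the two grey trays fit the description. The green block, untagged foot and pink tray are look-alikes. I'll confirm this in an enlarged crop and measure.

```bash
cat > meas.py <<'E'
import numpy as np,cv2
def ray(c,uv):
    f=c['image'].shape[0]/2/np.tan(np.radians(c['fov_y']/2)); T=np.array(c['cam_to_world'])
    d=T[:3,:3]@np.array([(uv[0]-c['cx'])/f,(uv[1]-c['cy'])/f,1]); return T[:3,3],d
def w(c,uv,z):
    o,d=ray(c,uv); return (o+d*(z-o[2])/d[2])[:2]
def px(c,p):
    f=c['image'].shape[0]/2/np.tan(np.radians(c['fov_y']/2)); T=np.linalg.inv(c['cam_to_world'])
    q=T[:3,:3]@np.asarray(p)+T[:3,3]; return np.array([c['cx']+f*q[0]/q[2],c['cy']+f*q[1]/q[2]])
def yellow(c):
    h=cv2.cvtColor(c['image'],cv2.COLOR_RGB2HSV)
    m=((h[...,0]>20)&(h[...,0]<30)&(h[...,1]>200)&(h[...,2]>110)).astype(np.uint8)
    n,l,s,ce=cv2.connectedComponentsWithStats(m); return [(ce[i],s[i,4],np.argwhere(l==i)[:,::-1]) for i in range(1,n) if s[i,4]>15]
E
python3 - <<'E'
import pickle
from meas import *
for n in('top0','side0'):
    c=pickle.load(open(f'pics/{n}.pkl','rb'))
    for ce,a,pts in yellow(c):
        r_=cv2.minAreaRect(pts.astype(np.float32)); print(n,ce.round(1),a,w(c,ce,.06).round(4),w(c,ce,.01).round(4),[np.round(x,1).tolist() if not np.isscalar(x) else round(x,1) for x in r_])
c=cv2.imread('pics/top0.png')
cv2.imwrite('pics/crop0.png',cv2.resize(c[90:210,120:390],None,fx=2.9,fy=2.9,interpolation=cv2.INTER_CUBIC))
E
```

```text
top0 [233.9 113.9] 133 [0.6097 0.0622] [0.6218 0.0645] [[234.0, 114.0], [12.0, 12.0], 90.0]
top0 [148.9 128.9] 137 [0.5628 0.3088] [0.5731 0.3215] [[149.0, 128.8], [4.7, 28.4], 84.8]
top0 [354.  137.6] 140 [ 0.5432 -0.2888] [ 0.5526 -0.3013] [[354.0, 137.5], [13.0, 12.0], 90.0]
top0 [199.7 157.2] 155 [0.4814 0.1601] [0.4882 0.1666] [[199.5, 157.5], [13.0, 13.0], 90.0]
top0 [256.2 165.1] 158 [ 0.4598 -0.0041] [ 0.4657 -0.0046] [[256.3, 165.1], [5.1, 31.0], 12.8]
top0 [356.5 232. ] 148 [ 0.269  -0.2944] [ 0.2668 -0.3071] [[356.5, 232.0], [12.0, 13.0], 90.0]
```

View pics/crop0.png

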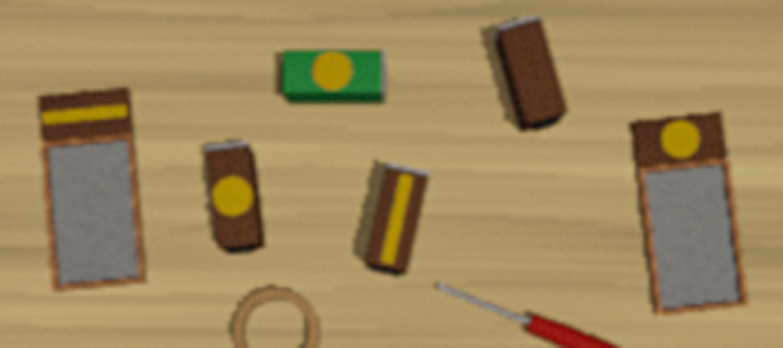

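The crop confirms it: dark brown foot with round tag (232,196), dark brown foot with strip (396,218), grey tray with strip tab (90,190) and grey tray with round tab (690,215). Next come the orientations.

Run:
```python
import pickle
from meas import *
c=pickle.load(open('pics/top0.pkl','rb'));im=c['image']
h=cv2.cvtColor(im,cv2.COLOR_RGB2HSV)
def comp(m,name):
    n,l,s,ce=cv2.connectedComponentsWithStats(m.astype(np.uint8))
    for i in range(1,n):
        if 300<s[i,4]<4000 and 90<ce[i][1]<210 and 120<ce[i][0]<390:
            p=np.argwhere(l==i)[:,::-1].astype(np.float32)
            for z in ((.005,) if name=='grey' else (.06,)):
                P=np.array([w(c,q,z) for q in p]); m_=P.mean(0); 
                rc=cv2.minAreaRect((P*1000).astype(np.float32)); ev,V=np.linalg.eigh(np.cov((P-m_).T)); a=np.degrees(np.arctan2(V[1,1],V[0,1]))
                print(name,s[i,4],ce[i].round(1),'mean',m_.round(4),'rect',np.round(rc[0],1),np.round(rc[1],1),round(rc[2],1),'pca',round((a+90)%180-90,1))
comp((h[...,1]<50)&(h[...,2]>90),'grey')
R,G,B=[im[...,i].astype(int) for i in range(3)]
br=(h[...,2]>55)&(h[...,2]<115)&((h[...,0]<12)|(h[...,0]>170))&(h[...,1]>100)
y=np.zeros_like(br)
for ce,a,p in yellow(c): y[p[:,1],p[:,0]]=1
comp(cv2.morphologyEx((br|y).astype(np.uint8),cv2.MORPH_CLOSE,np.ones((3,3))),'brown')
print(im[157,190:212].tolist()); print(im[140:180,200].tolist())
# marks: tab->nest
```

```text
grey 1245 [151.5 162.8] mean [0.4706 0.3124] rect [470.4 312.4] [141.4  81. ] 6.1 pca 6.1
grey 1219 [358.5 171.1] mean [ 0.451  -0.3154] rect [ 451.  -315.4] [141.4  80.9] 6.8 pca 6.8
brown 365 [303.  115.5] mean [ 0.6069 -0.1395] rect [ 609.7 -139.2] [97.3 40.7] 16.3 pca 17.2
brown 385 [149.1 129.2] mean [0.5619 0.3083] rect [561.  308.1] [41.9 84.9] 7.8 pca -84.8
brown 360 [354.3 137.5] mean [ 0.5437 -0.2895] rect [ 543.  -286.4] [42.1 84.4] 6.3 pca -86.5
brown 416 [200.5 156.8] mean [0.4828 0.1577] rect [480.1 158. ] [97.  42.7] 7.8 pca 8.3
brown 402 [256.2 165.5] mean [ 0.4588 -0.0039] rect [458.9  -3.5] [36.7 97.2] 78.2 pca -12.0
[[160, 138, 94], [125, 107, 72], [104, 82, 50], [137, 108, 23], [170, 137, 6], [171, 140, 0], [171, 139, 1], [169, 138, 1], [171, 139, 4], [170, 139, 0], [172, 140, 6], [172, 141, 0], [172, 140, 0], [172, 140, 3], [172, 140, 0], [172, 140, 3], [152, 121, 6], [105, 78, 22], [70, 51, 30], [122, 101, 66], [163, 141, 94], [176, 154, 103]]
[[112, 103, 97], [86, 59, 49], [83, 50, 29], [84, 51, 28], [83, 50, 25], [83, 50, 30], [83, 51, 27], [83, 52, 31], [82, 50, 31], [85, 55, 36], [117, 86, 29], [161, 130, 14], [174, 142, 2], [173, 141, 0], [172, 142, 0], [173, 141, 1], [173, 141, 1], [172, 140, 6], [171, 139, 2], [169, 139, 0], [171, 141, 0], [174, 144, 4], [175, 143, 0], [166, 134, 1], [129, 98, 24], [89, 58, 28], [82, 48, 29], [83, 52, 31], [85, 50, 28], [87, 53, 33], [89, 53, 32], [88, 54, 34], [88, 54, 32], [88, 53, 31], [77, 46, 25], [37, 23, 20], [34, 27, 20], [109, 89, 56], [172, 147, 100], [175, 151, 103]]
```

```bash
cat > go.py <<'E'
import sys,numpy as np
from scipy.spatial.transform import Rotation as Ro
from station import r
def go(x,y,z,phi):
    s=r.sense(); R=np.array(s['ee_rot']); p=np.array(s['tcp_pos']); f=np.radians(phi)
    Rt=np.array([[-np.cos(f),0,np.sin(f)],[-np.sin(f),0,-np.cos(f)],[0,-1,0]])
    rv=Ro.from_matrix(R.T@Rt).as_rotvec(); d=R.T@(np.array([x,y,z])-p)*100
    print('t',round(s['time_s'],2),'p',p.round(4),'rot',rv.round(4),'shift_cm',d.round(2),'yaw',round(np.degrees(np.arctan2(R[0,2],-R[1,2])),2),'g',round(s['gripper_width'],3),'F',s['wrist_force'].round(1),'j',np.round(s['joints'],0))
go(*map(float,sys.argv[1:5]))
E
python3 go.py .4814 .1601 .15 7.5
```

```text
t 0.1 p [0.1434 0.6078 0.2326] rot [-1.900e-03 -3.628e-01  3.000e-04] shift_cm [-43.18   8.33  35.79] yaw -13.29 g 0.998 F [ 0.3 -0.2 -0.5] j [ 92.  22.   0.  -0. -68. -15.]
```

Call:
step_arm(moves=[[[0,-0.05,0,-2,0,1.7,100],[0,-0.11,0,-5,0,4.2,100],[0,-0.17,0,-8,0.5,6.7,100],[0,-0.23,0,-11,1,9.2,100],[0,-0.29,0,-14,1.5,11.7,100]]])

```text
time_s: 0.52
tcp_pos: [0.2534, 0.4604, 0.218]
ee_rot: [[-0.998, -0.0, 0.062], [-0.062, -0.001, -0.998], [0.0, -1.0, 0.001]]
wrist_force: [1.3, 0.1, -0.5]
gripper_width: 1.0
```

```bash
python3 go.py .4814 .1601 .15 7.5
```

```text
t 0.52 p [0.2534 0.4604 0.218 ] rot [-0.0007 -0.0691  0.0004] shift_cm [-20.9    6.81  31.38] yaw 3.54 g 1.0 F [ 1.3  0.1 -0.5] j [ 79.  13. -15.  -0. -62.  15.]
```

Call:
step_arm(moves=[[[0,-0.02,0,-2,0.5,3,100],[0,-0.02,0,-4,1,6,100],[0,-0.02,0,-6,1.7,9,100],[0,-0.02,0,-8,2.4,12,100],[0,-0.02,0,-10,3,15,100]]])

```text
time_s: 0.93
tcp_pos: [0.3619, 0.3164, 0.188]
ee_rot: [[-0.997, -0.001, 0.078], [-0.078, -0.0, -0.997], [0.001, -1.0, 0.0]]
wrist_force: [0.3, 0.8, 0.1]
gripper_width: 0.996
```

```bash
python3 go.py .4814 .1601 .15 7.5
```

```text
t 0.93 p [0.3619 0.3164 0.188 ] rot [-0.0004 -0.0524  0.0006] shift_cm [-10.69   3.8   16.52] yaw 4.5 g 0.996 F [0.3 0.8 0.1] j [ 61.  10. -23.  -0. -57.  34.]
```

Call:
step_arm(moves=[[[0,-0.03,0,-2.4,1,3.7,100],[0,-0.05,0,-4.8,2,7.4,100],[0,-0.05,0,-7.2,3,11,100],[0,-0.05,0,-9.2,3.6,14,100],[0,-0.05,0,-9.7,3.6,14.8,100]]])

```text
time_s: 1.35
tcp_pos: [0.4706, 0.1744, 0.1507]
ee_rot: [[-0.992, -0.003, 0.124], [-0.124, -0.002, -0.992], [0.003, -1.0, 0.002]]
wrist_force: [-0.1, 0.7, -0.4]
gripper_width: 1.0
```

```bash
python3 go.py .4814 .1601 .15 7.5
```

```text
t 1.35 p [0.4706 0.1744 0.1507] rot [-0.002  -0.007   0.0034] shift_cm [-0.9   0.07  1.55] yaw 7.1 g 1.0 F [-0.1  0.7 -0.4] j [ 39.  15. -23.  -0. -52.  58.]
```

Call:
step_arm(moves=[[[0,0,0,0,0,0,100],[0,0,0,0,0,0,100],[0,0,0,0,0,0,100],[0,0,0,0,0,0,100],[0,0,0,0,0,0,100]]])

```text
time_s: 1.77
tcp_pos: [0.4693, 0.1794, 0.1528]
ee_rot: [[-0.992, 0.0, 0.13], [-0.13, 0.0, -0.992], [-0.0, -1.0, -0.0]]
wrist_force: [-0.3, -0.6, -0.7]
gripper_width: 0.996
```

```bash
python3 - <<'E'
from cap import *
cap('top','top1');cap('side','side1')
c=cv2.imread('pics/top1.png');d=cv2.imread('pics/side1.png')
cv2.imwrite('pics/c1.png',cv2.hconcat([cv2.resize(c[90:230,130:280],(400,373),interpolation=2),cv2.resize(d[120:260,150:300],(400,373),interpolation=2)]))
E
python3 go.py .4814 .1601 .08 7.5
```

```text
t 1.87 p [0.4694 0.1792 0.1528] rot [ 0.0003 -0.001  -0.0004] shift_cm [-0.94  7.28  2.05] yaw 7.44 g 0.998 F [-0.4  0.4 -0.6] j [ 39.  15. -23.  -0. -52.  58.]
```

View pics/c1.png

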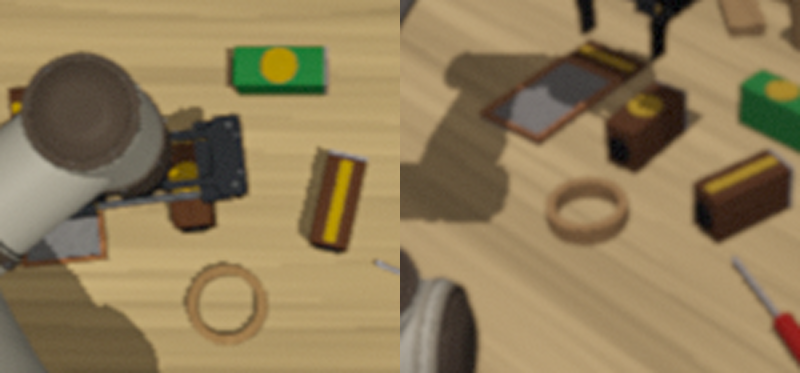

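The picture shows the gripper over the round-tag foot, jaws across its width, about 2 cm to the left of it. Now I'll shift sideways and go down.

Call:
step_arm(moves=[[[0,0,0,-0.9,1,2,100],[0,0,0,-0.9,3,2,100],[0,0,0,-0.9,5,2,100],[0,0,0,-0.9,7,2,100],[0,0,0,-0.9,7,2,100]]])

```text
time_s: 2.28
tcp_pos: [0.4787, 0.1586, 0.0793]
ee_rot: [[-0.992, -0.007, 0.128], [-0.128, -0.004, -0.992], [0.007, -1.0, 0.003]]
wrist_force: [-0.8, -0.3, 0.1]
gripper_width: 0.999
```

```bash
python3 go.py .4814 .1601 .027 7.5
```

```text
t 2.28 p [0.4787 0.1586 0.0793] rot [-0.0029 -0.003   0.0071] shift_cm [-0.33  5.23 -0.13] yaw 7.33 g 0.999 F [-0.8 -0.3  0.1] j [ 37.  21. -27.  -0. -42.  61.]
```

Call:
step_arm(moves=[[[0,0,0,-0.1,1.3,0,100],[0,0,0,-0.1,2.6,0,100],[0,0,0,-0.1,3.9,0,100],[0,0,0,-0.1,5.1,0,100],[0,0,0,-0.1,5.1,0,100]]])

```text
time_s: 2.7
tcp_pos: [0.4813, 0.1597, 0.0306]
ee_rot: [[-0.992, -0.003, 0.128], [-0.128, -0.002, -0.992], [0.003, -1.0, 0.001]]
wrist_force: [-0.0, -0.3, 0.7]
gripper_width: 0.999
```

Call:
step_arm(moves=[[[0,0,0,0,0,0,60],[0,0,0,0,0,0,40],[0,0,0,0,0,0,20],[0,0,0,0,0,0,0],[0,0,0,0,0,0,0]]])

```text
time_s: 3.12
tcp_pos: [0.4826, 0.1601, 0.0323]
ee_rot: [[-0.992, 0.001, 0.128], [-0.128, 0.001, -0.992], [-0.001, -1.0, -0.001]]
wrist_force: [-0.5, -0.8, 0.1]
gripper_width: 0.704
```

```bash
python3 go.py .4814 .1601 .027 7.5
```

```text
t 3.12 p [0.4826 0.1601 0.0323] rot [ 0.0007 -0.0026 -0.0013] shift_cm [ 0.11  0.53 -0.02] yaw 7.35 g 0.704 F [-0.5 -0.8  0.1] j [ 37.  25. -30.   0. -35.  61.]
```

Call:
step_arm(moves=[[[0,0,0,0.1,0.5,0,70],[0,0,0,0.1,0.5,0,20],[0,0,0,0.1,0.5,0,0],[0,0,0,0.1,0.5,0,0],[0,0,0,0.1,0.5,0,0]]])

```text
time_s: 3.53
tcp_pos: [0.4813, 0.1598, 0.0264]
ee_rot: [[-0.992, 0.0, 0.128], [-0.128, 0.0, -0.992], [-0.0, -1.0, -0.0]]
wrist_force: [0.8, 0.3, 0.2]
gripper_width: 0.52
```

Call:
step_arm(moves=[[[0,0,0,0,0,0,0],[0,0,0,0,0,0,0],[0,0,0,0,0,0,0],[0,0,0,0,0,0,0],[0,0,0,0,0,0,0]]])

```text
time_s: 3.95
tcp_pos: [0.4812, 0.1596, 0.0265]
ee_rot: [[-0.992, -0.0, 0.128], [-0.128, -0.0, -0.992], [0.0, -1.0, 0.0]]
wrist_force: [0.6, -0.2, -2.8]
gripper_width: 0.517
```

Call:
step_arm(moves=[[[0,0,0,0,0,0,0],[0,0,0,0,0,0,0],[0,0,0,0,0,0,0],[0,0,0,0,0,0,0],[0,0,0,0,0,0,0]]])

```text
time_s: 4.37
tcp_pos: [0.4811, 0.1595, 0.0265]
ee_rot: [[-0.992, -0.0, 0.128], [-0.128, -0.0, -0.992], [0.0, -1.0, 0.0]]
wrist_force: [0.5, -0.8, -2.2]
gripper_width: 0.516
```

```bash
python3 go.py .4814 .1601 .15 7.5
```

```text
t 4.37 p [0.4811 0.1595 0.0265] rot [-0.0002 -0.0028  0.0004] shift_cm [ -0.03 -12.35  -0.05] yaw 7.34 g 0.516 F [ 0.5 -0.8 -2.2] j [ 37.  26. -30.  -0. -34.  61.]
```

Gripped at 45 mm. Lift.

Call:
step_arm(moves=[[[0,0,0,0,-1.5,0,0],[0,0,0,0,-4.5,0,0],[0,0,0,0,-7.5,0,0],[0,0,0,0,-10.5,0,0],[0,0,0,0,-12.5,0,0]]])

```text
time_s: 4.78
tcp_pos: [0.4819, 0.1599, 0.1543]
ee_rot: [[-0.992, 0.003, 0.128], [-0.128, 0.002, -0.992], [-0.003, -1.0, -0.001]]
wrist_force: [0.4, 0.1, -1.6]
gripper_width: 0.515
```

```bash
python3 go.py .451 -.3154 .14 6.8
```

```text
t 4.78 p [0.4819 0.1599 0.1543] rot [ 0.0012  0.0098 -0.003 ] shift_cm [ 9.16  1.35 46.75] yaw 7.36 g 0.515 F [ 0.4  0.1 -1.6] j [ 37.  15. -22.   0. -52.  61.]
```

Call:
step_arm(moves=[[[0,0,0,0.4,0,2,0],[0,0,0,1.1,0,5.5,0],[0,0,0,1.8,0,9,0],[0,0,0,2.5,0,12.5,0],[0,0,0,3.2,0,16,0]]])

```text
time_s: 5.2
tcp_pos: [0.469, -0.0046, 0.1515]
ee_rot: [[-0.992, -0.001, 0.129], [-0.129, 0.0, -0.992], [0.001, -1.0, -0.0]]
wrist_force: [0.8, 0.2, -2.8]
gripper_width: 0.515
```

Call:
step_arm(moves=[[[0,0,0,0.7,0,3.5,0],[0,0,0,1.4,0,7,0],[0,0,0,2.1,0,10.5,0],[0,0,0,2.8,0,14,0],[0,0,0,3.5,0,17.5,0]]])

```text
time_s: 5.62
tcp_pos: [0.4567, -0.1827, 0.1514]
ee_rot: [[-0.992, -0.001, 0.128], [-0.128, 0.0, -0.992], [0.001, -1.0, -0.0]]
wrist_force: [0.6, 0.6, -2.0]
gripper_width: 0.517
```

```bash
python3 go.py .451 -.3154 .14 6.8
```

```text
t 5.62 p [ 0.4567 -0.1827  0.1514] rot [0.0004 0.0095 0.0005] shift_cm [ 2.26  1.14 13.09] yaw 7.34 g 0.517 F [ 0.6  0.6 -2. ] j [ -3.  14. -25.  -0. -52. 100.]
```

Call:
step_arm(moves=[[[0,0.01,0,0.7,0.5,3.5,0],[0,0.01,0,1.4,1,7,0],[0,0.01,0,2,1,10,0],[0,0.01,0,2.2,1,12,0],[0,0.01,0,2.2,1,12.6,0]]])

```text
time_s: 6.03
tcp_pos: [0.4511, -0.3116, 0.1409]
ee_rot: [[-0.993, -0.001, 0.114], [-0.114, 0.0, -0.993], [0.001, -1.0, -0.0]]
wrist_force: [-0.2, 0.5, -1.6]
gripper_width: 0.515
```

Call:
step_arm(moves=[[[0,0,0,0,0,0,0],[0,0,0,0,0,0,0],[0,0,0,0,0,0,0],[0,0,0,0,0,0,0],[0,0,0,0,0,0,0]]])

```text
time_s: 6.45
tcp_pos: [0.4521, -0.3079, 0.1418]
ee_rot: [[-0.993, 0.0, 0.12], [-0.12, 0.0, -0.993], [-0.0, -1.0, -0.0]]
wrist_force: [-0.2, 1.9, -1.2]
gripper_width: 0.517
```

```bash
python3 - <<'E'
from cap import *
cap('top','top2');cap('side','side2')
c=cv2.imread('pics/top2.png');d=cv2.imread('pics/side2.png')
cv2.imwrite('pics/c2.png',cv2.hconcat([cv2.resize(c[90:230,280:430],(400,373),interpolation=2),cv2.resize(d[160:300,300:450],(400,373),interpolation=2)]))
E
python3 go.py .451 -.3154 .033 6.8
```

```text
t 6.55 p [ 0.4521 -0.3082  0.1418] rot [-0.0001  0.0008 -0.0003] shift_cm [ 0.2  10.88  0.7 ] yaw 6.85 g 0.51 F [-0.3  0.6 -1.7] j [-17.  19. -18.  -0. -53. 114.]
```

View pics/c2.png

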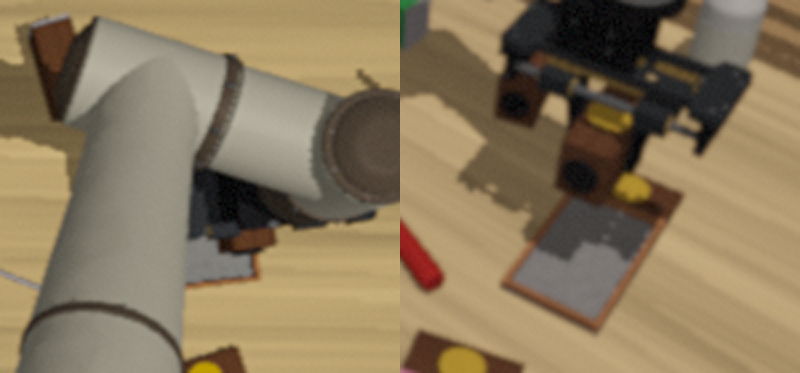

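The held foot is level and tag-up over the grey round-mark tray (side crop: foot at 590,150, tray at 590,250). Lower.

Call:
step_arm(moves=[[[0,0,0,0.2,1.5,0.7,0],[0,0,0,0.2,4,0.7,0],[0,0,0,0.2,6.5,0.7,0],[0,0,0,0.2,8.5,0.7,0],[0,0,0,0.2,9,0.7,0]]])

```text
time_s: 6.97
tcp_pos: [0.4486, -0.3149, 0.0484]
ee_rot: [[-0.993, -0.006, 0.118], [-0.118, 0.003, -0.993], [0.006, -1.0, -0.003]]
wrist_force: [-1.8, 0.6, -2.5]
gripper_width: 0.515
```

Call:
step_arm(moves=[[[0,0,0,0,0,0,0],[0,0,0,0,0,0,0],[0,0,0,0,0,0,0],[0,0,0,0,0,0,0],[0,0,0,0,0,0,0]]])

```text
time_s: 7.38
tcp_pos: [0.4515, -0.3164, 0.0529]
ee_rot: [[-0.993, 0.002, 0.118], [-0.118, -0.001, -0.993], [-0.002, -1.0, 0.001]]
wrist_force: [0.2, 0.7, -2.5]
gripper_width: 0.514
```

```bash
python3 go.py .451 -.3154 .032 6.8
```

```text
t 7.38 p [ 0.4515 -0.3164  0.0529] rot [-0.0012 -0.0003 -0.0024] shift_cm [ 0.05  2.09 -0.11] yaw 6.79 g 0.514 F [ 0.2  0.7 -2.5] j [-18.  26. -23.   0. -41. 115.]
```

Call:
step_arm(moves=[[[0,0,0,0,0.4,0,0],[0,0,0,0,0.9,-0.1,0],[0,0,0,0,1.4,-0.1,0],[0,0,0,0,1.8,-0.1,0],[0,0,0,0,2,-0.1,0]]])

```text
time_s: 7.8
tcp_pos: [0.4501, -0.3149, 0.0314]
ee_rot: [[-0.993, -0.002, 0.118], [-0.118, 0.0, -0.993], [0.002, -1.0, -0.001]]
wrist_force: [-4.8, 3.9, 15.6]
gripper_width: 0.51
```

Call:
step_arm(moves=[[[0,0,0,0,0,0,0],[0,0,0,0,0,0,0],[0,0,0,0,0,0,0],[0,0,0,0,0,0,0],[0,0,0,0,0,0,0]]])

```text
time_s: 8.22
tcp_pos: [0.4505, -0.3151, 0.0314]
ee_rot: [[-0.993, -0.0, 0.118], [-0.118, 0.0, -0.993], [0.0, -1.0, -0.0]]
wrist_force: [-1.0, 0.8, -0.3]
gripper_width: 0.515
```

```bash
python3 go.py .451 -.3154 .032 6.8
```

```text
t 8.22 p [ 0.4505 -0.3151  0.0314] rot [ 0.0002 -0.0006  0.0003] shift_cm [-0.05 -0.06  0.04] yaw 6.77 g 0.515 F [-1.   0.8 -0.3] j [-18.  28. -24.  -0. -38. 115.]
```

On the floor, as expected at 0.0315. Release and rise.

Call:
step_arm(moves=[[[0,0,0,0,0,0,60],[0,0,0,0,0,0,80],[0,0,0,0,0,0,80],[0,0,0,0,0,0,80],[0,0,0,0,0,0,80]]])

```text
time_s: 8.63
tcp_pos: [0.4508, -0.3152, 0.0317]
ee_rot: [[-0.993, 0.0, 0.118], [-0.118, -0.0, -0.993], [-0.0, -1.0, 0.0]]
wrist_force: [1.1, 0.2, -0.0]
gripper_width: 0.766
```

Call:
step_arm(moves=[[[0,0,0,0,-1,0,80],[0,0,0,0,-3.5,0,80],[0,0,0,0,-6.5,0,100],[0,0,0,0,-9.5,0,100],[0,0,0,0,-12,0,100]]])

```text
time_s: 9.05
tcp_pos: [0.4511, -0.3154, 0.1546]
ee_rot: [[-0.993, 0.002, 0.118], [-0.118, -0.001, -0.993], [-0.002, -1.0, 0.002]]
wrist_force: [0.9, 0.1, -0.0]
gripper_width: 0.938
```

```bash
python3 go.py .4595 -.0041 .15 -12.2
```

```text
t 9.05 p [ 0.4511 -0.3154  0.1546] rot [-0.0012  0.3315 -0.0023] shift_cm [ -4.52   0.42 -30.82] yaw 6.79 g 0.938 F [ 0.9  0.1 -0. ] j [-18.  19. -17.   0. -54. 115.]
```

Call:
step_arm(moves=[[[0,0.05,0,-0.3,0,-2,100],[0,0.11,0,-0.8,0,-5.5,100],[0,0.18,0,-1.4,0,-9,100],[0,0.25,0,-1.9,0,-12.5,100],[0,0.33,0,-2.4,0,-16,100]]])

```text
time_s: 9.47
tcp_pos: [0.4555, -0.1521, 0.1525]
ee_rot: [[-0.977, 0.001, -0.214], [0.214, -0.0, -0.977], [-0.001, -1.0, -0.0]]
wrist_force: [0.6, -0.4, -0.3]
gripper_width: 1.0
```

```bash
python3 go.py .4595 -.0041 .15 -12.2
```

```text
t 9.47 p [ 0.4555 -0.1521  0.1525] rot [ 0.0002 -0.0031 -0.0014] shift_cm [  2.78   0.25 -14.54] yaw -12.38 g 1.0 F [ 0.6 -0.4 -0.3] j [  1.  13. -26.   0. -51.  77.]
```

Call:
step_arm(moves=[[[0,0,0,0.7,0,-3.5,100],[0,0,0,1.4,0,-7,100],[0,0,0,2.1,0,-10.5,100],[0,0,0,2.7,0,-13.5,100],[0,0,0,2.8,0,-14.3,100]]])

```text
time_s: 9.88
tcp_pos: [0.4586, -0.0046, 0.1527]
ee_rot: [[-0.979, 0.002, -0.206], [0.206, 0.001, -0.979], [-0.002, -1.0, -0.001]]
wrist_force: [-0.9, -0.0, 0.0]
gripper_width: 1.0
```

Call:
step_arm(moves=[[[0,0,0,0,0,0,100],[0,0,0,0,0,0,100],[0,0,0,0,0,0,100],[0,0,0,0,0,0,100],[0,0,0,0,0,0,100]]])

```text
time_s: 10.3
tcp_pos: [0.4582, -0.0088, 0.1515]
ee_rot: [[-0.977, -0.0, -0.212], [0.212, -0.0, -0.977], [0.0, -1.0, 0.0]]
wrist_force: [0.6, 0.9, 0.7]
gripper_width: 1.001
```

```bash
python3 - <<'E'
from cap import *
cap('top','top3');cap('side','side3')
c=cv2.imread('pics/top3.png');d=cv2.imread('pics/side3.png')
cv2.imwrite('pics/c3.png',cv2.hconcat([cv2.resize(c[90:230,240:390],(400,373),interpolation=2),cv2.resize(d[130:290,240:412],(400,373),interpolation=2)]))
E
python3 go.py .4595 -.0041 .08 -12.2
```

```text
t 10.4 p [ 0.4582 -0.0086  0.1515] rot [-0.0001 -0.0004  0.0002] shift_cm [-0.03  7.15 -0.46] yaw -12.22 g 1.001 F [ 0.4 -0.6  0.1] j [ 19.  11. -29.   0. -50.  58.]
```

View pics/c3.png

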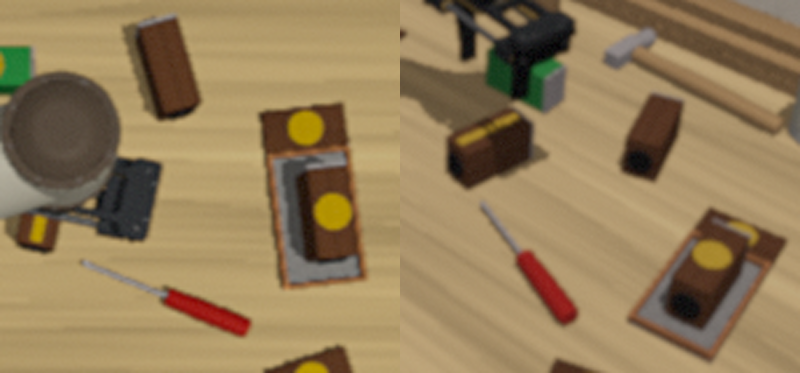

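The round-tag foot lies flat in the round-mark tray (top crop: tag at 333,212, tray round it). The gripper is over the strip foot. Go down.

Call:
step_arm(moves=[[[0,0,0,0,1,-0.4,100],[0,0,0,0,3,-0.4,100],[0,0,0,0,5,-0.4,100],[0,0,0,0,7,-0.4,100],[0,0,0,0,7,-0.4,100]]])

```text
time_s: 10.82
tcp_pos: [0.4564, -0.005, 0.0784]
ee_rot: [[-0.977, -0.008, -0.212], [0.212, -0.002, -0.977], [0.007, -1.0, 0.004]]
wrist_force: [-0.8, -0.7, -0.2]
gripper_width: 1.0
```

Call:
step_arm(moves=[[[0,0,0,0,1.3,0,100],[0,0,0,0,2.6,0,100],[0,0,0,0,3.9,0,100],[0,0,0,0,4.9,0,80],[0,0,0,0,4.9,0,75]]])

```text
time_s: 11.23
tcp_pos: [0.4585, -0.0043, 0.0318]
ee_rot: [[-0.978, -0.003, -0.211], [0.211, -0.001, -0.978], [0.002, -1.0, 0.002]]
wrist_force: [-0.8, -0.4, -0.3]
gripper_width: 0.921
```

```bash
python3 go.py .4595 -.0041 .027 -12.2
```

```text
t 11.23 p [ 0.4585 -0.0043  0.0318] rot [-0.0015  0.0005  0.0025] shift_cm [-0.1   0.48 -0.05] yaw -12.17 g 0.921 F [-0.8 -0.4 -0.3] j [ 20.  22. -37.  -0. -32.  58.]
```

Call:
step_arm(moves=[[[0,0,0,0,0.6,0,75],[0,0,0,0,0.6,0,60],[0,0,0,0,0.6,0,20],[0,0,0,0,0.6,0,0],[0,0,0,0,0.6,0,0]]])

```text
time_s: 11.65
tcp_pos: [0.4595, -0.0037, 0.0271]
ee_rot: [[-0.978, 0.001, -0.21], [0.21, 0.0, -0.978], [-0.001, -1.0, -0.001]]
wrist_force: [-1.0, 1.9, 2.4]
gripper_width: 0.556
```

Call:
step_arm(moves=[[[0,0,0,0,0,0,0],[0,0,0,0,0,0,0],[0,0,0,0,0,0,0],[0,0,0,0,0,0,0],[0,0,0,0,0,0,0]]])

```text
time_s: 12.07
tcp_pos: [0.4597, -0.0035, 0.0271]
ee_rot: [[-0.978, 0.001, -0.21], [0.21, 0.0, -0.978], [-0.001, -1.0, -0.001]]
wrist_force: [-0.6, 1.2, 5.5]
gripper_width: 0.517
```

Call:
step_arm(moves=[[[0,0,0,0,0,0,0],[0,0,0,0,0,0,0],[0,0,0,0,0,0,0],[0,0,0,0,0,0,0],[0,0,0,0,0,0,0]]])

```text
time_s: 12.48
tcp_pos: [0.4597, -0.0036, 0.0271]
ee_rot: [[-0.978, 0.001, -0.21], [0.21, 0.0, -0.978], [-0.001, -1.0, -0.001]]
wrist_force: [-0.5, 1.1, 5.8]
gripper_width: 0.515
```

```bash
python3 go.py .4595 -.0041 .155 -12.2
```

```text
t 12.48 p [ 0.4597 -0.0036  0.0271] rot [ 0.0006  0.0015 -0.0013] shift_cm [-1.000e-02 -1.279e+01  5.000e-02] yaw -12.11 g 0.515 F [-0.5  1.1  5.8] j [ 20.  22. -37.   0. -31.  58.]
```

Call:
step_arm(moves=[[[0,0,0,0,-1.5,0,0],[0,0,0,0,-4.5,0,0],[0,0,0,0,-7.5,0,0],[0,0,0,0,-10.5,0,0],[0,0,0,0,-13,0,0]]])

```text
time_s: 12.9
tcp_pos: [0.4583, -0.0041, 0.1577]
ee_rot: [[-0.978, -0.001, -0.211], [0.211, 0.0, -0.978], [0.001, -1.0, 0.0]]
wrist_force: [0.7, 0.5, -2.5]
gripper_width: 0.519
```

```bash
python3 go.py .4705 .3124 .15 5.9
```

```text
t 12.9 p [ 0.4583 -0.0041  0.1577] rot [-0.     -0.3151  0.001 ] shift_cm [  5.47   0.76 -31.19] yaw -12.15 g 0.519 F [ 0.7  0.5 -2.5] j [ 20.  10. -28.  -0. -51.  58.]
```

Call:
step_arm(moves=[[[0,-0.05,0,0.4,0,-2,0],[0,-0.11,0,1,0,-5.5,0],[0,-0.17,0,1.6,0,-9,0],[0,-0.23,0,2.2,0,-12.5,0],[0,-0.3,0,2.8,0,-16,0]]])

```text
time_s: 13.32
tcp_pos: [0.464, 0.1593, 0.1556]
ee_rot: [[-0.996, -0.002, 0.09], [-0.09, -0.001, -0.996], [0.003, -1.0, 0.001]]
wrist_force: [1.2, 0.0, -1.9]
gripper_width: 0.513
```

```bash
python3 go.py .4705 .3124 .15 5.9
```

```text
t 13.32 p [0.464  0.1593 0.1556] rot [-0.0008 -0.0126  0.0026] shift_cm [ -2.03   0.54 -15.19] yaw 5.18 g 0.513 F [ 1.2  0.  -1.9] j [ 38.  13. -24.  -0. -52.  57.]
```

Call:
step_arm(moves=[[[0,-0.01,0,-0.5,0,-3.5,0],[0,-0.01,0,-1,0,-7,0],[0,-0.01,0,-1.5,0,-10.5,0],[0,-0.01,0,-1.9,0,-13.5,0],[0,-0.01,0,-2,0,-15,0]]])

```text
time_s: 13.73
tcp_pos: [0.4716, 0.3125, 0.1551]
ee_rot: [[-0.995, -0.001, 0.1], [-0.1, -0.001, -0.995], [0.001, -1.0, 0.001]]
wrist_force: [-0.1, -0.3, -2.6]
gripper_width: 0.514
```

Call:
step_arm(moves=[[[0,0,0,0,0,0,0],[0,0,0,0,0,0,0],[0,0,0,0,0,0,0],[0,0,0,0,0,0,0],[0,0,0,0,0,0,0]]])

```text
time_s: 14.15
tcp_pos: [0.472, 0.3084, 0.1565]
ee_rot: [[-0.995, -0.001, 0.097], [-0.097, -0.0, -0.995], [0.001, -1.0, 0.0]]
wrist_force: [0.1, 0.3, -2.0]
gripper_width: 0.513
```

```bash
python3 go.py .4705 .3124 .0325 5.9
```

```text
t 14.15 p [0.472  0.3084 0.1565] rot [-0.0004 -0.0062  0.0005] shift_cm [ 0.1  12.4  -0.42] yaw 5.54 g 0.513 F [ 0.1  0.3 -2. ] j [ 50.  20. -15.  -0. -55.  46.]
```

Call:
step_arm(moves=[[[0,-0.006,0,0.1,1.5,-0.4,0],[0,-0.006,0,0.1,4.5,-0.4,0],[0,-0.006,0,0.1,7.5,-0.4,0],[0,-0.006,0,0.1,9.5,-0.4,0],[0,-0.006,0,0.1,10.5,-0.4,0]]])

```text
time_s: 14.57
tcp_pos: [0.4694, 0.3113, 0.0489]
ee_rot: [[-0.995, -0.004, 0.102], [-0.102, -0.004, -0.995], [0.004, -1.0, 0.003]]
wrist_force: [0.2, 0.0, -2.1]
gripper_width: 0.514
```

Call:
step_arm(moves=[[[0,0,0,0,0,0,0],[0,0,0,0,0,0,0],[0,0,0,0,0,0,0],[0,0,0,0,0,0,0],[0,0,0,0,0,0,0]]])

```text
time_s: 14.98
tcp_pos: [0.4714, 0.3142, 0.0531]
ee_rot: [[-0.995, 0.002, 0.104], [-0.104, 0.002, -0.995], [-0.002, -1.0, -0.002]]
wrist_force: [0.1, 0.3, -3.1]
gripper_width: 0.516
```

```bash
python3 go.py .4705 .3124 .0325 5.9
python3 - <<'E'
from cap import *
cap('side','side4')
d=cv2.imread('pics/side4.png')
cv2.imwrite('pics/c4.png',cv2.resize(d[90:210,140:300],(640,480),interpolation=2))
E
```

```text
t 14.98 p [0.4714 0.3142 0.0531] rot [ 0.002   0.0013 -0.0023] shift_cm [0.11 2.06 0.18] yaw 5.98 g 0.516 F [ 0.1  0.3 -3.1] j [ 50.  27. -21.   0. -42.  46.]
```

View pics/c4.png

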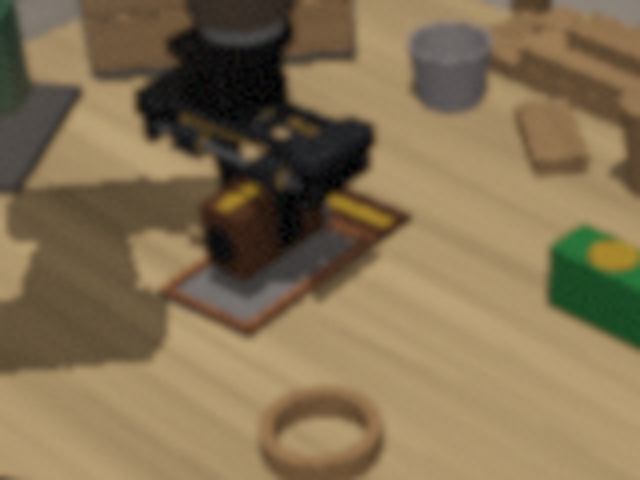

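The strip foot hangs level over the strip-marked tray (foot at 250,225, tray corners near 245,330 and 405,215). Lower it onto the floor.

Call:
step_arm(moves=[[[0,0,0,0.1,0.4,0.15,0],[0,0,0,0.1,0.9,0.15,0],[0,0,0,0.1,1.4,0.15,0],[0,0,0,0.1,1.8,0.15,0],[0,0,0,0.1,2,0.15,0]]])

```text
time_s: 15.45
tcp_pos: [0.4695, 0.3117, 0.032]
ee_rot: [[-0.995, -0.001, 0.105], [-0.105, -0.002, -0.995], [0.001, -1.0, 0.002]]
wrist_force: [-7.6, -3.1, 20.1]
gripper_width: 0.517
```

Call:
step_arm(moves=[[[0,0,0,0,0,0,0],[0,0,0,0,0,0,0],[0,0,0,0,0,0,0],[0,0,0,0,0,0,0],[0,0,0,0,0,0,0]]])

```text
time_s: 15.87
tcp_pos: [0.4696, 0.3117, 0.0321]
ee_rot: [[-0.995, -0.0, 0.105], [-0.105, -0.001, -0.995], [0.001, -1.0, 0.001]]
wrist_force: [-3.9, -1.1, 4.5]
gripper_width: 0.512
```

```bash
python3 go.py .4705 .3124 .0325 5.9
```

```text
t 15.87 p [0.4696 0.3117 0.0321] rot [-0.0008  0.0017  0.0006] shift_cm [-0.1  -0.04 -0.06] yaw 6.0 g 0.512 F [-3.9 -1.1  4.5] j [ 50.  29. -22.   0. -39.  46.]
```

On the floor. Release, rise and move away.

Call:
step_arm(moves=[[[0,0,0,0,0,0,60],[0,0,0,0,0,0,80],[0,0,0,0,0,0,80],[0,0,0,0,0,0,80],[0,0,0,0,0,0,80]]])

```text
time_s: 16.28
tcp_pos: [0.47, 0.3121, 0.0314]
ee_rot: [[-0.995, 0.0, 0.104], [-0.104, 0.0, -0.995], [-0.0, -1.0, -0.0]]
wrist_force: [-0.8, 0.0, 0.1]
gripper_width: 0.768
```

Call:
step_arm(moves=[[[0,0,0,0,-1,0,80],[0,0,0,0,-3.5,0,80],[0,0,0,0,-6.5,0,100],[0,0,0,0,-9.5,0,100],[0,0,0,0,-13,0,100]]])

```text
time_s: 16.7
tcp_pos: [0.4693, 0.3113, 0.1628]
ee_rot: [[-0.995, -0.001, 0.104], [-0.104, -0.001, -0.995], [0.001, -1.0, 0.001]]
wrist_force: [0.8, 0.6, 0.3]
gripper_width: 0.944
```

Call:
step_arm(moves=[[[0,0,0,0,0,2,100],[0,0,0,0,0,5.5,100],[0,0,0,0,0,9,100],[0,0,0,0,0,12.5,100],[0,0,0,0,0,16,100]]])

```text
time_s: 17.12
tcp_pos: [0.4864, 0.1515, 0.1626]
ee_rot: [[-0.994, 0.001, 0.105], [-0.105, 0.001, -0.994], [-0.001, -1.0, -0.001]]
wrist_force: [0.2, -0.3, 0.3]
gripper_width: 1.0
```

Call:
step_arm(moves=[[[0,0,0,0,0,0,100],[0,0,0,0,0,0,100],[0,0,0,0,0,0,100],[0,0,0,0,0,0,100],[0,0,0,0,0,0,100]]])

```text
time_s: 17.53
tcp_pos: [0.4866, 0.1539, 0.1617]
ee_rot: [[-0.994, 0.0, 0.106], [-0.106, 0.0, -0.994], [-0.0, -1.0, -0.0]]
wrist_force: [0.3, 0.7, 0.1]
gripper_width: 0.999
```

```bash
python3 go.py .4705 .3124 .0325 5.9
python3 - <<'E'
from cap import *
from meas import *
c=cap('top','top5');s=cap('side','side5')
for n,q in(('top',c),('side',s)):
    if n=='top':
        for ce,a,pts in yellow(q): print(n,ce.round(1),a,w(q,ce,.065).round(4))
    else:
        h=cv2.cvtColor(q['image'],cv2.COLOR_RGB2HSV); 
        m=((h[...,0]>18)&(h[...,0]<32)&(h[...,1]>180)&(h[...,2]>90)).astype(np.uint8)
        k,l,st,ce=cv2.connectedComponentsWithStats(m)
        for i in range(1,k):
            if st[i,4]>20: print(n,ce[i].round(1),st[i,4],w(q,ce[i],.065).round(4))
cv2.imwrite('pics/c5.png',cv2.hconcat([cv2.resize(c['image'][90:230,120:400,::-1],(400,200),interpolation=2),cv2.resize(s['image'][110:290,160:420,::-1],(400,277),interpolation=2)[:200]]))
cv2.imwrite('pics/s5.png',cv2.resize(s['image'][...,::-1],(800,600),interpolation=2))
E
```

```text
t 17.53 p [0.4866 0.1539 0.1617] rot [ 0.0002  0.0028 -0.0004] shift_cm [ -0.07  12.92 -15.93] yaw 6.06 g 0.999 F [0.3 0.7 0.1] j [ 36.  15. -21.   0. -54.  60.]
top [234.  113.9] 133 [0.6083 0.0618]
top [354.1 137.6] 140 [ 0.5422 -0.2877]
top [364.5 169. ] 154 [ 0.4509 -0.3173]
top [356.5 232. ] 149 [ 0.2693 -0.2932]
side [202.9 142.9] 50 [0.457  0.3096]
side [292.9 153.3] 42 [0.6018 0.0599]
side [373.9 239. ] 151 [ 0.4506 -0.3153]
side [322.8 297. ] 194 [ 0.2305 -0.3255]
```

View pics/s5.png

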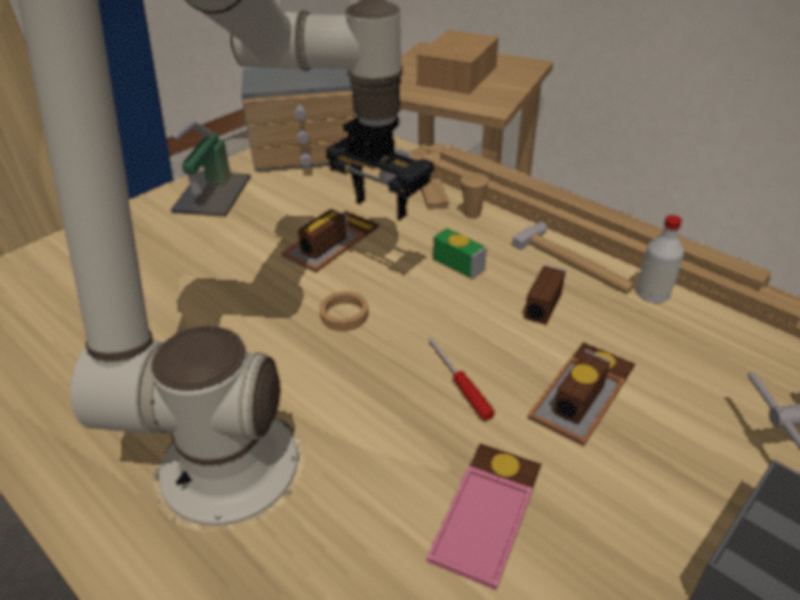

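View pics/c5.png

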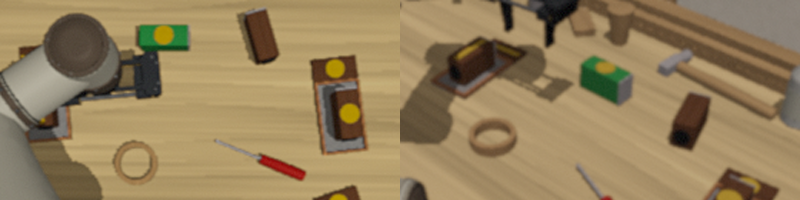

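The round foot is confirmed to within about 2 mm in both cameras (top tag at 364,169; side at 374,239). The strip foot is upright in its tray in the side view, but the arm hides it from the top camera, so I'll clear the arm and measure it.

Call:
step_arm(moves=[[[0,0,0,0,0,2,100],[0,0,0,0,0,5.5,100],[0,0,0,0,0,9,100],[0,0,0,0,0,12.5,100],[0,0,0,0,0,16,100]]])

```text
time_s: 18.05
tcp_pos: [0.5032, -0.007, 0.1616]
ee_rot: [[-0.994, 0.0, 0.106], [-0.106, -0.0, -0.994], [-0.0, -1.0, 0.0]]
wrist_force: [1.0, -0.2, 0.2]
gripper_width: 1.0
```

Call:
step_arm(moves=[[[0,0,0,0,0,0,100],[0,0,0,0,0,0,100],[0,0,0,0,0,0,100],[0,0,0,0,0,0,100],[0,0,0,0,0,0,100]]])

```text
time_s: 18.47
tcp_pos: [0.5032, -0.0051, 0.1616]
ee_rot: [[-0.994, 0.0, 0.106], [-0.106, 0.0, -0.994], [-0.0, -1.0, -0.0]]
wrist_force: [0.5, 0.1, -0.7]
gripper_width: 1.002
```

Run:
```python
from cap import *
from meas import *
c=cap('top','top6')
for ce,a,pts in yellow(c): print(ce.round(1),a,w(c,ce,.065).round(4))
cv2.imwrite('pics/c6.png',cv2.resize(c['image'][90:230,120:400,::-1],(800,400),interpolation=2))
```

```text
[140.4 129.6] 57 [0.5596 0.3319]
[354.  137.5] 141 [ 0.5426 -0.2876]
[147.6 165.7] 96 [0.4547 0.3089]
[364.5 169. ] 154 [ 0.4509 -0.3173]
[356.5 232. ] 148 [ 0.2692 -0.2931]
```

View pics/c6.png

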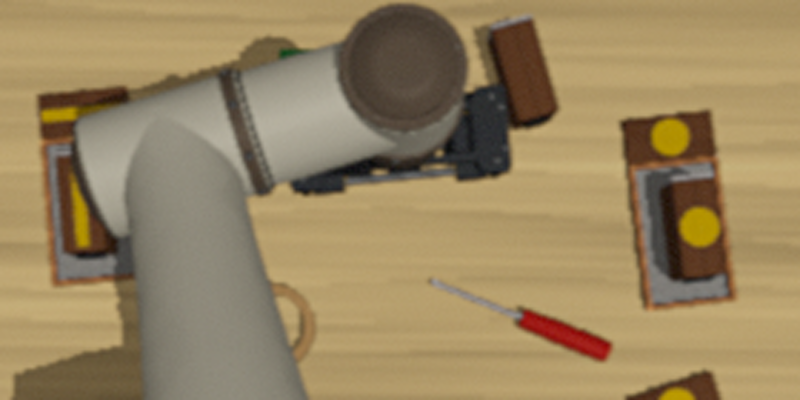

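The strip foot lies in its tray, with most of its strip visible near crop (82,210) and the line about 2 mm off the tray's axis. The arm touches nothing, so I'm handing in.

```bash
python3 -c "
from station import r
print(r.finish_job(), r.sense()['time_s'])"
```

```text
the job is handed in; nothing more can be done
the job is handed in; nothing more can be done
```

I laid the round-tag foot in the grey tray with the round mark and the strip foot in the tray with the strip mark. Both are tag up on the floor. I handed the job in at about 18.5 s, with the arm clear of everything, and left the green block, the untagged foot and the pink tray alone.

- **Round foot:** both cameras put its centre within about 2 mm of the nest's centre.
- **Strip foot:** it sits upright in its tray, and its visible part is about 2 mm off the tray's long axis.
    - **Partly hidden:** the arm covered part of this foot in the last top picture. The camera estimates along its length (0.455 and 0.457 m against 0.4705 m for the nest) come from only part of the strip, so I did not rely on them.
    - **What I used instead:** the gripper's release position, which was within about 1 mm of the nest's centre.
- **Height and force:** at release both feet were at the height expected for resting on the nest floor. The highest wrist force I read was about 21 N.

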